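# Pulse a sample mill with its bayonet lid

## Robot

A 6-joint arm with a two-finger parallel gripper is mounted at the origin on a cart in front of the work surface, level with it; the furniture and walls round the work are solid. World frame = base frame: x ahead of the robot, y to its left, z up, the work surface at z = 0. Lengths are in m, angles in degrees, forces in N, time in s.
With the tool pointing down it reaches from about 0.35 to 0.975 m from the base axis. Payload 4.9 kg.
Tool frame: the origin (TCP) lies at the very end of the fingers, on their centre line; the grasp point (between the pads) lies ctrl.grip_depth behind it (ctrl.grip_depth is the distance from the TCP to the grasp point, in m); z points along the fingers, y is the line along which they close (so a half turn about z gives the same grasp; the last joint's range is limited). The gripper opens to 85 mm and grips with 20 to 120 N. Pads are 22 mm wide; open, the fingers measure 114 mm over their backs; the gripper's body (76 mm by 85 mm) begins 54 mm behind the grasp point. The pads swing forward as they close: fully open they stand 13 mm farther back than shut.
Start: joints at [-81.646, 3.019, 92.412, -0, 84.569, -6.818], TCP at [0.164, -0.603, 0.196] pointing down, gripper open.
Joint ranges: [-172.51, 172.51], [-57.92, 126.97], [3.15, 148.05], [-58.71, 238.71], [5.1, 150.11], [-179.66, 179.66]. Speed limits (degrees/s): [147.25, 147.25, 180, 180, 180, 180].

## Interface

Orientations are given as a 3x3 rotation matrix whose columns are the frame's x, y, z axes.
In Python, from plant import ctrl gives the robot as it stands.
- The arm moves only by the shell command python3 -m inch 'ROWS' [OPENING] [FORCE]. ROWS is JSON, a list that holds one entry, the list of rows, each a list of 4 numbers: the shift along the tool's x, y, z in mm, then the turn about the tool's z in rad. In form: [[[dx, dy, dz, spin], ...]]. A call has 1 to 20 rows; each row is the pose to reach, as a shift and turn from the pose commanded when the call began, along the tool's axes at that moment; what a row does not reach only later rows make up. A row lasts 1/8 s, in which the tool goes at most 62.5 mm and 10.7 degrees, less where a joint would pass 70% of its speed; a pose out of reach is approached as far as the arm can. A call with a gripper value outside its range is refused whole. OPENING is the opening, from 0 (shut) to 1 (fully open), set as the call begins (- or left out, the last holds). The fingers move at their own pace and stop on an object; FORCE is the grip in N (left out, the last holds). Time passes only in rows, so rows that repeat a pose let the fingers close. It gives the time, the measured TCP pose, the force, the opening and the grip force at its end, in the units of the state.
- ctrl.get_state(): the state, without advancing time (a new reading comes with each control period).
- ctrl.snapshot(name): name is "scene" or "side" or "wrist"; returns a dict with "color" (480x640x3 uint8, red, green, blue), "camera_matrix" (3x3 intrinsics, pixels), "k1" (the pictures are not rectified: a ray, as slopes to the right and down, at radius r is drawn at 1 + k1 r^2 times it, then the intrinsics apply), "R" (3x3) and "t" (3): a world point X has camera coordinates R X + t. Camera axes: x right, y down, z forward; pixel columns grow to the right and rows downward; lengths in m; the calibration is good to about 2 mm. A picture is of the moment at which its call begins. There is no depth.
- ctrl.close_job(): hands the job in; it is judged then, once.
The state is a dict: "time": time; "joint_pos": joint angles; "qd": joint speeds; "tau": joint torques, N m; "tool_pos": TCP position; "eef_rot": TCP orientation; "wrist_force": force on the tool from outside, world axes, zero at the start; "wrist_torque": the same for the moment, N m; "finger_gap": finger opening in m; "finger_force": force on a finger pad.
Only numpy, scipy, OpenCV 4.12 (cv2) and the standard library are available. Lean on these libraries where they do the work, as an engineer would, in place of code of your own. Each camera call takes 0.05 s, during which the arm holds its last target. There are 200 camera calls.

## Task

Fit the loose lid on the small sample mill: set its two lugs down through the two notches of the collar until it is fully home, then turn it clockwise (seen from above) against the spring to the pulse position, the round dot half-way between the single entry bar and the double lock bars. Never let it go over into the lock, and disturb nothing else on the bench. Finish while still gripping the lid and holding it at the dot; do not let go, as the spring would turn it back.

Things in the scene. Friction and masses are not known exactly. Their poses are not given: they have to be found in the camera images.
- mill: sample mill fixed to the bench: round white body 124 mm across, aluminium collar 112 across, its top 89.5 above the bench. Origin: centre of the underside, z up. The collar opening is 76 across, with two entry notches 17 wide at its +x and -x sides, reaching out to 95 across; either lug fits either notch. Turning anticlockwise from the notches is blocked.
- mill_seat (a point): point on the mill's axis, 75 mm above the bench, level with the channel floor under the 5 thick collar flange: the fully home lid has its origin here (lid x in line with mill x, either way round, before turning)
- mill_dot (a point): one of the two opposite black dots on the collar's rim, 52 mm from the axis. Black rim marks, each twice: one bar at the notches (+x and -x), a round dot 45 degrees clockwise from it, two bars at 90 degrees (lock). At the pulse position the lid's bar points at the dots.
- lid: loose grey round lid, 0.18 kg, standing plug down, grip bar up. Origin: centre of its underside, z up. Plug 72 mm across; cap disc 88 across between heights 17 and 24. Two lugs 12 wide (heights 1 to 7) stick out of the plug's foot at +x and -x, 88 over their tips, in line with the bar.
- lid_bar (a point): middle of the upright grip bar on the lid, 40 mm above the lid's origin: bar 70 mm long (along lid x), 14 thick (along lid y), from height 24 (cap) to 57
- mill_ring (a joint): sprung ring inside the collar that the lugs push round: rad, 0 at rest, growing as the lid turns clockwise. The lid turns about 0.06 (0 to 0.12) rad before its lugs meet it, so at the dots it reads about 0.73. The spring pushes back with 0.06 N m at rest, 0.14 at the dots; from about 1.05 rad the lugs also meet stiff detents and click over them into the lock, up to 1.57.
- cell_a: bystander: a clear square cuvette 28x28x66, near side of the gap between mill and lid places (mm); origin at the centre of its underside
- cell_b: bystander: a second clear cuvette 28x28x66, far side of that gap (mm); origin at the centre of its underside
- sample_bottle: bystander: white bottle 71x70x148 without cap, far left (mm); origin at the centre of its underside
- bottle_cap: bystander: white round cap 63x63x31, beside the bottle (mm); origin at the centre of its underside
- reagent_0: bystander: small dropper bottle 28x28x74, to the right (mm); origin at the centre of its underside
- snips: bystander: snips with red grips 125x46x12, near left (mm); origin at the centre of its underside
- forceps: bystander: steel forceps 119x12x9, near right (mm); origin at the centre of its underside
Things that resemble listed ones, but are neither listed nor needed, are in the scene too. Leave any red look-alike of the lid alone.

How it is judged:
By the outcome, as a careful person would: the job done as asked, in the order asked, and still so for the second after the job is handed in, while the arm keeps its last pose, push and grip.
It also fails if it takes over 42 s, if anything falls off the work surface, if the arm or the gripper's body presses on something with over 40 N, if the wrist force passes 120 N, or if a joint passes its speed limit or range.

## Working session

There is one attempt and no reset: what is moved stays moved. The work goes in short steps, Python scripts to look and compute and a shell command to move; the robot and the scene stay as the last step left them, time stands still between calls to the robot, and variables do not carry over. Pictures are saved under pics/ and viewed, at most 10 in all, crops included, and the job is handed in when it is done.

```bash
mkdir -p pics; cat > h.py <<'E'
import numpy as np,cv2,json,pickle
from plant import ctrl
def snap(n,f):
    s=ctrl.snapshot(n); cv2.imwrite(f'pics/{f}.png',cv2.cvtColor(np.array(s['color']),cv2.COLOR_RGB2BGR)); pickle.dump(s,open(f'{f}.pkl','wb')); return s
def ld(f): return pickle.load(open(f'{f}.pkl','rb'))
def ray(s,u,v):
    K=np.array(s['camera_matrix']);k=s['k1']
    x=(u-K[0,2])/K[0,0];y=(v-K[1,2])/K[1,1];a,b=x,y
    for _ in range(30):
        q=1+k*(a*a+b*b);a,b=x/q,y/q
    R=np.array(s['R']);t=np.array(s['t']);return -R.T@t,R.T@np.array([a,b,1])
def onz(s,u,v,z):
    o,d=ray(s,u,v);return o+d*(z-o[2])/d[2]
def proj(s,X):
    K=np.array(s['camera_matrix']);c=np.array(s['R'])@np.array(X)+np.array(s['t']);a,b=c[:2]/c[2];q=1+s['k1']*(a*a+b*b)
    return K[0,0]*a*q+K[0,2],K[1,1]*b*q+K[1,2]
E
python3 - <<'E'
from h import *
for n in('scene','side','wrist'):
    s=snap(n,n+'0');print(n,-np.array(s['R']).T@np.array(s['t']),np.array(s['R'])[2])
st=ctrl.get_state();print(st['time'],st['tool_pos'],st['eef_rot'],st['finger_gap'],st['wrist_force'],ctrl.grip_depth)
a=[cv2.imread(f'pics/{n}0.png') for n in('scene','side')]
E
```

```text
scene [-0.40834566  0.4013035   0.58285693] [ 0.79211111 -0.41910577 -0.44374581]
side [ 0.28018677 -0.98452034  0.83228602] [ 0.17145663  0.76189098 -0.62459968]
wrist [ 0.23983969 -0.58191657  0.37323258] [-0.29524173 -0.07856591 -0.95218681]
0.15 [ 0.16351378 -0.60267574  0.1950652 ] [[ 9.65130609e-01  2.61768699e-01 -2.35657017e-04]
 [ 2.61768742e-01 -9.65129362e-01  1.56219403e-03]
 [ 1.81493992e-04 -1.56940892e-03 -9.99998752e-01]] 0.08495340517869607 [-0.7987623  -0.21636018  0.24484638] 0.0187
```

View pics/scene0.png

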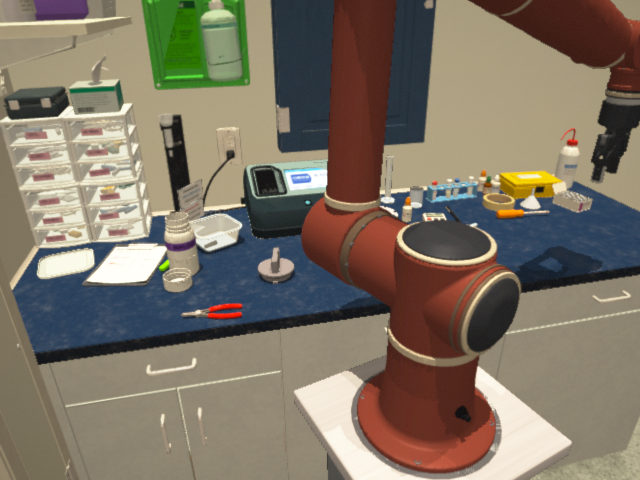

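View pics/side0.png

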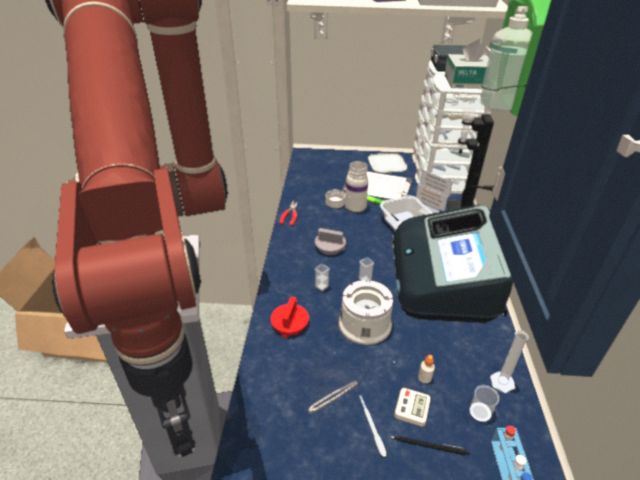

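The scene view shows the grey lid at (276,267), with the mill hidden behind the arm. The side view shows three round things:
- The grey lid with its upright bar is at (330,240). It fits the description: loose, grey, with a bar.
- The red look-alike is at (290,318). I will leave it alone.
- The white mill with its collar is at (366,312).

The cuvettes are at (322,278) and (366,270). I'll confirm with one enlarged crop.

```bash
python3 - <<'E'
from h import *
a=cv2.imread('pics/side0.png')[222:347,300:410]
cv2.imwrite('pics/c1.png',cv2.resize(a[:, :],None,fx=4.8,fy=4.8,interpolation=cv2.INTER_CUBIC))
s=ld('side0');c=ld('scene0')
print('lid cap', onz(s,330,242,.024),onz(c,276,268,.024))
print('mill',onz(s,366,298,.0895))
E
```

```text
lid cap [0.5146653  0.02198135 0.024     ] [0.50536746 0.03275792 0.024     ]
mill [ 0.5325015  -0.27342885  0.0895    ]
```

View pics/c1.png

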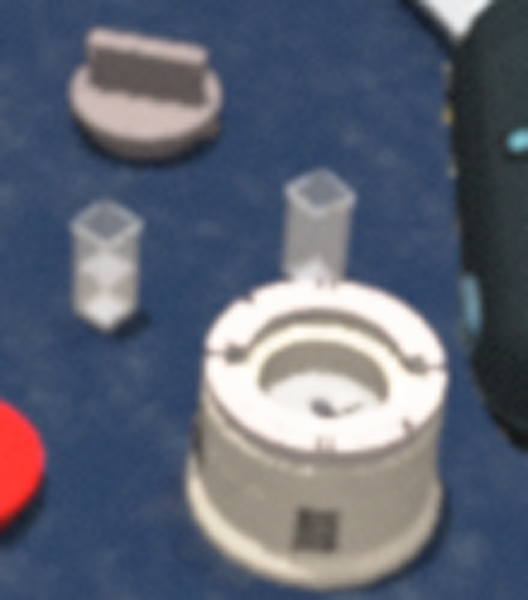

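```bash
python3 - <<'E'
from h import *
s=ld('side0')
P=lambda u,v,z:onz(s,300+(u+.5)/4.8-.5,222+(v+.5)/4.8-.5,z)[:2]
n=lambda a:np.degrees(np.arctan2(a[1],a[0]))
L,R=P(216,353,.0895),P(438,368,.0895);print('bars',L,R,(L+R)/2,np.linalg.norm(R-L),n(R-L))
F,N=P(325,287,.0895),P(325,442,.0895);print('dbl',F,N,(F+N)/2,np.linalg.norm(F-N),n(F-N))
D,E=P(406,426,.0895),P(250,299,.0895);print('dots',D,E,(D+E)/2,np.linalg.norm(D-E),n(D-E))
A,B=P(90,33,.057),P(207,47,.057);print('bar top',A,B,(A+B)/2,np.linalg.norm(A-B),n(B-A))
A,B=P(70,98,.024),P(222,98,.024);print('cap',A,B,(A+B)/2,np.linalg.norm(A-B))
for nm in('cellA',108,212),('cellB',320,180): print(nm[0],P(*nm[1:],.066))
w=ld('wrist0');st=ctrl.get_state();Rt=np.array(st['eef_rot']);C=-np.array(w['R']).T@np.array(w['t'])
print('cam in tool',Rt.T@(C-st['tool_pos']),Rt.T@np.array(w['R'])[2],Rt.T@np.array(w['R'])[0],w['camera_matrix'][0][0])
tgt=np.array([.515,.025,.2]);print('shift mm',1e3*Rt.T@(tgt-st['tool_pos']))
E
```

```text
bars [ 0.48739825 -0.25570276] [ 0.58722418 -0.28460737] [ 0.53731121 -0.27015507] 0.10392637715591777 -16.148382155140904
dbl [ 0.55018009 -0.22121784] [ 0.52246473 -0.32015152] [ 0.53632241 -0.27068468] 0.10274246694744435 74.35027391052549
dots [ 0.56139144 -0.31748268] [ 0.5121815  -0.22274893] [ 0.53678647 -0.2701158 ] 0.10675253072409806 -62.55014389982654
bar top [0.48590929 0.04662549] [0.54981338 0.02117819] [0.51786133 0.03390184] 0.06878443056155513 -21.71297434457458
cap [0.4710316  0.02988016] [0.55846653 0.01385859] [0.51474907 0.02186938] 0.08889071440614033
cellA [ 0.46292186 -0.12095884]
cellB [ 0.57863945 -0.11612463]
cam in tool [ 0.0791309  -0.00033517 -0.17815271] [-3.05685744e-01  3.55924363e-05  9.52132462e-01] [-2.68257069e-04  9.99999956e-01 -1.23506761e-04] 351.23752041128085
shift mm [ 503.53688925 -513.7879404    -4.0370695 ]
```

```bash
python3 -m inch '[[[504,-514,0,0.63],[504,-514,0,0.63],[504,-514,0,0.63],[504,-514,0,0.63],[504,-514,0,0.63],[504,-514,0,0.63],[504,-514,0,0.63],[504,-514,0,0.63],[504,-514,0,0.63],[504,-514,0,0.63],[504,-514,0,0.63],[504,-514,0,0.63],[504,-514,0,0.63],[504,-514,0,0.63],[504,-514,0,0.63],[504,-514,0,0.63]]]' 1 60
python3 - <<'E'
from h import *
s=snap('wrist','w1');st=ctrl.get_state();print(st['tool_pos'],st['eef_rot'],st['joint_pos'])
E
```

```text
time: 2.15
tool_pos: [0.5152, 0.0239, 0.1961]
eef_rot: [[0.933, -0.359, 0.0], [-0.359, -0.933, -0.0], [0.0, 0.0, -1.0]]
wrist_force: [0.5, -0.0, 0.4]
finger_gap: 0.0856
finger_force: 0.0
[0.51529408 0.0240035  0.19610998] [[ 9.33535268e-01 -3.58485502e-01  2.21030588e-04]
 [-3.58485498e-01 -9.33535293e-01 -5.82447679e-05]
 [ 2.27219760e-04 -2.48627155e-05 -9.99999974e-01]] [-5.60176362e+00 -1.21766807e+01  1.06737715e+02 -2.09171449e-03
  8.54260359e+01  1.05405618e+02]
```

View pics/w1.png

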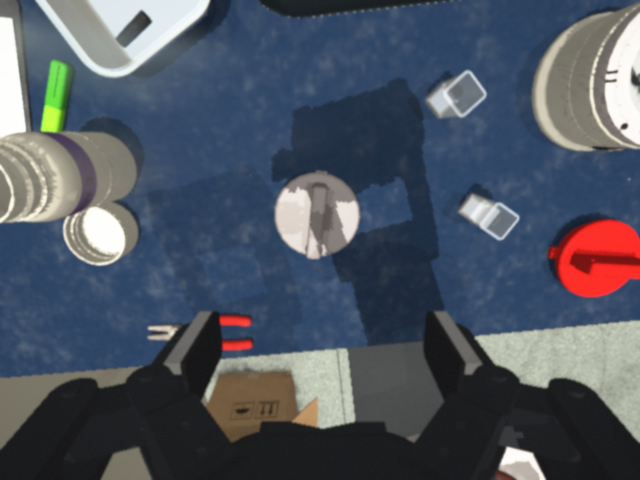

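The wrist view shows the grey lid at (317,215), with its bar nearly vertical in the image. The cuvettes are at (455,95) and (490,215). I'll measure from an enlarged crop.

```bash
python3 - <<'E'
from h import *
s=ld('w1');a=cv2.imread('pics/w1.png')
hsv=cv2.cvtColor(a,cv2.COLOR_BGR2HSV).astype(int);b=a.astype(int)
m=((b[...,2]-b[...,0])>-4).astype(np.uint8)*255;m[:,:255]=0;m[:,385:]=0;m[:155]=0;m[275:]=0
m=cv2.morphologyEx(m,cv2.MORPH_OPEN,np.ones((3,3)))
c=max(cv2.findContours(m,0,2)[0],key=cv2.contourArea);print(cv2.fitEllipse(c),cv2.contourArea(c))
(u,v),*_=cv2.fitEllipse(c);print('cap centre',onz(s,u,v,.022))
cv2.imwrite('pics/c2.png',cv2.resize(a[165:265,265:370],None,fx=6,fy=6,interpolation=cv2.INTER_CUBIC))
E
```

```text
((316.6683349609375, 214.0888671875), (83.87171173095703, 84.29844665527344), 121.63282012939453) 5561.0
cap centre [0.51806322 0.02981885 0.022     ]
```

View pics/c2.png

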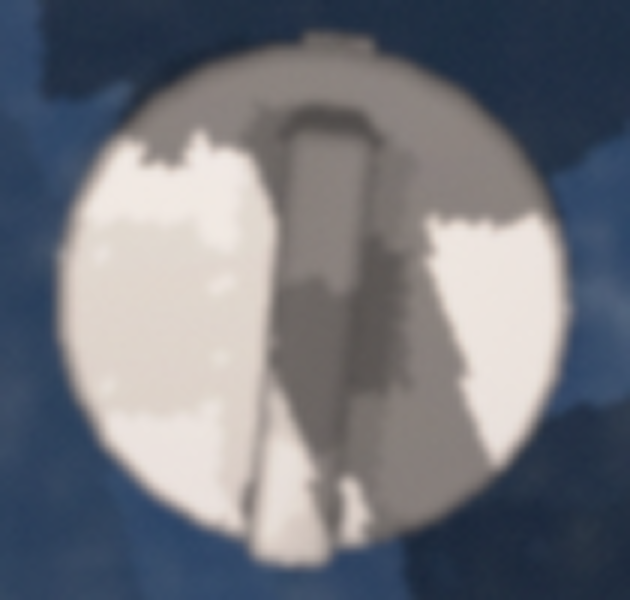

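The crop confirms the grey lid. The bar top runs from (329,133) to (290,560) in crop pixels, and a lug shows at (340,42).

```bash
python3 - <<'E'
from h import *
s=ld('w1');P=lambda u,v,z:onz(s,265+(u+.5)/6-.5,165+(v+.5)/6-.5,z)
A,B=P(329,133,.057),P(290,560,.057);print(A,B,(A+B)/2,np.linalg.norm(A-B))
ang=np.arctan2(*(A-B)[1::-1]);print('bar yaw',np.degrees(ang))
L=P(340,42,.007);c=(A+B)/2;print('lug',L,np.linalg.norm((L-c)[:2]),np.degrees(np.arctan2(*(L-c)[1::-1])))
st=ctrl.get_state();R=np.array(st['eef_rot']);p=np.array(st['tool_pos']);yaw=np.arctan2(R[1,0],R[0,0])
g=np.array([*c[:2],.0]);print('shift',1e3*R.T@(g-p),'spin',yaw-ang,np.degrees(yaw))
E
```

```text
[0.54762793 0.01503939 0.057     ] [0.48644537 0.04543156 0.057     ] [0.51703665 0.03023548 0.057     ] 0.06831536866519719
bar yaw -26.415687401888793
lug [0.55493871 0.01062363 0.007     ] 0.04267541200128288 -27.35862136980905
shift [ -0.65188873  -6.43758113 196.10999369] spin 0.09439565180594378 -21.007214949021748
```

```bash
python3 -m inch '[[[0,-6.4,50,0.094],[-0.6,-6.4,100,0.094],[-0.6,-6.4,140,0.094],[-0.6,-6.4,155,0.094],[-0.6,-6.4,163,0.094],[-0.6,-6.4,167,0.094],[-0.6,-6.4,167,0.094]]]' 1 60 && python3 -m inch '[[[0,0,0,0],[0,0,0,0],[0,0,0,0],[0,0,0,0],[0,0,0,0],[0,0,0,0],[0,0,0,0],[0,0,0,0]]]' 0 60; python3 -c "
from h import *
snap('wrist','w2')"
```

```text
time: 3.08
tool_pos: [0.5183, 0.0309, 0.0303]
eef_rot: [[0.896, -0.443, 0.002], [-0.443, -0.896, -0.0], [0.002, -0.001, -1.0]]
wrist_force: [0.1, 0.1, 0.3]
finger_gap: 0.0858
finger_force: 0.0
time: 4.08
tool_pos: [0.5172, 0.031, 0.029]
eef_rot: [[0.896, -0.443, -0.0], [-0.443, -0.896, -0.0], [-0.0, 0.0, -1.0]]
wrist_force: [-0.1, 0.4, -0.1]
finger_gap: -0.0
finger_force: 0.0
```

View pics/w2.png

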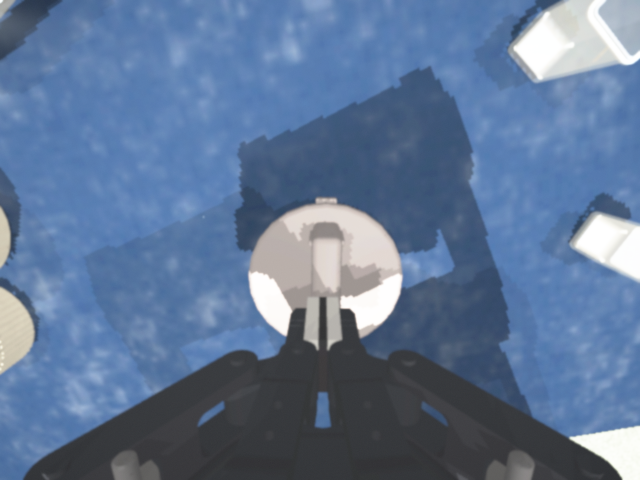

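```bash
python3 -c "
from h import *
snap('side','s2');st=ctrl.get_state();print(st['finger_gap'],st['finger_force'])
a=cv2.imread('pics/s2.png')[180:290,270:400];cv2.imwrite('pics/c3.png',cv2.resize(a,None,fx=5,fy=5,interpolation=cv2.INTER_CUBIC))"
```

```text
-7.053016907557116e-05 0.0
```

View pics/c3.png

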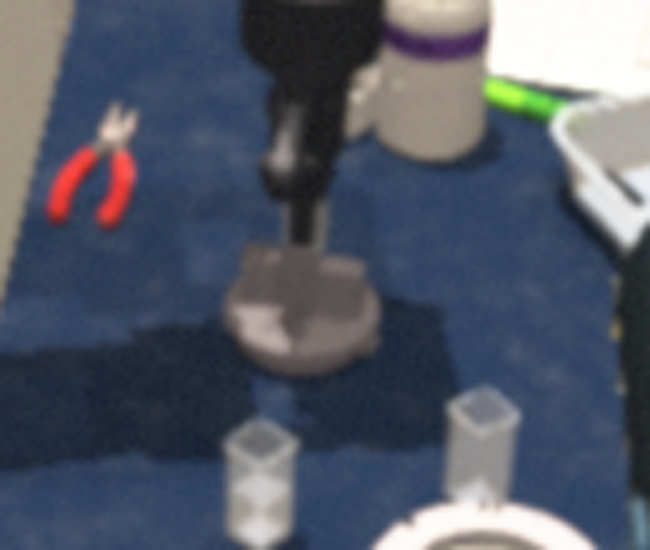

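The crop shows the fingers over the lid's bar, but the gap reads 0 with no force. I'll project the tip position at various heights to see whether the tips lie above the bar top.

```bash
python3 - <<'E'
from h import *
st=ctrl.get_state();R=np.array(st['eef_rot']);p=np.array(st['tool_pos'])
for f in('w2','s2'):
    s=ld(f)
    for dx,dy,dz in[(0,0,0),(11,7,0),(11,-7,0),(11,7,-28),(11,-7,-28),(11,0,-28),(35,7,-28),(35,-7,-28),(-35,0,-28)]:
        q=proj(s,p+R@np.array([dx,dy,dz])/1e3);print(f,dx,dy,dz,np.round(q),np.round((np.array(q)-[270,180])*5) if f=='s2' else '')
a=cv2.imread('pics/w2.png');cv2.imwrite('pics/c4.png',cv2.resize(a[190:400,240:410],None,fx=3.5,fy=2.8,interpolation=cv2.INTER_CUBIC))
E
```

```text
w2 0 0 0 [324. 284.] 
w2 11 7 0 [337. 265.] 
w2 11 -7 0 [311. 265.] 
w2 11 7 -28 [339. 286.] 
w2 11 -7 -28 [309. 286.] 
w2 11 0 -28 [324. 286.] 
w2 35 7 -28 [340. 237.] 
w2 35 -7 -28 [308. 237.] 
w2 -35 0 -28 [324. 369.] 
s2 0 0 0 [330. 239.] [301. 293.]
s2 11 7 0 [333. 241.] [317. 303.]
s2 11 -7 0 [335. 238.] [323. 289.]
s2 11 7 -28 [334. 233.] [319. 263.]
s2 11 -7 -28 [335. 230.] [325. 249.]
s2 11 0 -28 [334. 231.] [322. 256.]
s2 35 7 -28 [342. 234.] [361. 271.]
s2 35 -7 -28 [343. 231.] [367. 256.]
s2 -35 0 -28 [318. 229.] [242. 243.]
```

View pics/c4.png

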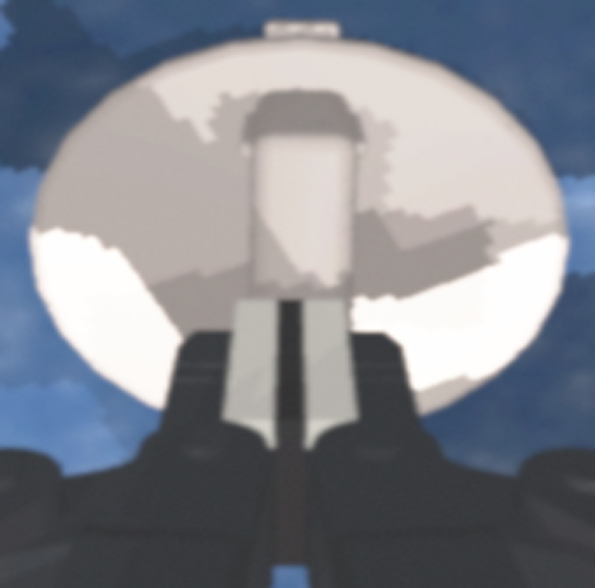

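The projections settle it. Both views put the shut fingertips about 38 mm above where the reported TCP should be (tips near z = 0.067), so they closed just above the bar. The open-finger spacing in w1 says the same. I'll reopen, go about 36 mm lower while watching the force, and grip again.

```bash
python3 -m inch '[[[0,0,0,0],[0,0,0,0],[0,0,0,0],[0,0,0,0],[0,0,0,0],[0,0,0,0]]]' 1 60 && python3 -m inch '[[[0,0,8,0],[0,0,16,0],[0,0,24,0],[0,0,30,0],[0,0,35,0],[0,0,35,0]]]' 1 60
```

```text
time: 4.92
tool_pos: [0.5172, 0.031, 0.029]
eef_rot: [[0.896, -0.443, 0.0], [-0.443, -0.896, -0.0], [0.0, -0.0, -1.0]]
wrist_force: [-0.5, 0.2, 0.7]
finger_gap: 0.0852
finger_force: 0.0
time: 5.68
tool_pos: [0.5169, 0.031, -0.0065]
eef_rot: [[0.896, -0.443, -0.001], [-0.443, -0.896, 0.0], [-0.001, 0.0, -1.0]]
wrist_force: [-0.7, 0.1, 1.0]
finger_gap: 0.0854
finger_force: 0.0
```

```bash
python3 -m inch '[[[0,0,0,0],[0,0,0,0],[0,0,0,0],[0,0,0,0],[0,0,0,0],[0,0,0,0],[0,0,0,0]]]' 0 60; python3 -c "
from h import *
snap('side','s3');snap('wrist','w3');st=ctrl.get_state();print(st['finger_gap'],st['finger_force'],st['wrist_force'],st['wrist_torque'])
a=cv2.imread('pics/s3.png')[180:290,270:400];b=cv2.imread('pics/w3.png')[170:400,220:430]
f=lambda x,k:cv2.resize(x,k,interpolation=cv2.INTER_CUBIC)
cv2.imwrite('pics/c5.png',np.hstack([f(a,(400,338)),f(b,(309,338))]))"
```

```text
time: 6.55
tool_pos: [0.5176, 0.031, -0.0057]
eef_rot: [[0.896, -0.443, 0.001], [-0.443, -0.896, -0.0], [0.001, -0.0, -1.0]]
wrist_force: [1.0, 0.2, 1.9]
finger_gap: 0.0128
finger_force: 58.9
0.013184175772379606 58.93674552440643 [-0.05444211 -0.81398275  2.87754471] [ 0.04874136 -0.01526021 -0.0110491 ]
```

Gripped: the gap is 13 mm at 59 N. Next I lift and move to a spot where the wrist camera sees the whole mill ahead of the held lid.

```bash
python3 -m inch '[[[0,0,-15,0],[0,0,-50,0],[0,0,-100,0],[0,0,-150,0],[0,0,-200,0],[9,46,-200,-0.03],[18,92,-200,-0.06],[26,139,-200,-0.09],[35,186,-200,-0.12],[43,232,-200,-0.15],[52,278,-200,-0.18],[52,278,-200,-0.18],[52,278,-200,-0.18],[52,278,-200,-0.18]]]' 0 60; python3 -c "
from h import *
snap('wrist','w4');st=ctrl.get_state();print(st['tool_pos'],st['finger_gap'],st['finger_force'])
b=cv2.imread('pics/w4.png');cv2.imwrite('pics/c6.png',cv2.resize(b[0:280,130:510],(800,590),interpolation=cv2.INTER_CUBIC))"
```

```text
time: 8.4
tool_pos: [0.4408, -0.2401, 0.194]
eef_rot: [[0.962, -0.274, -0.0], [-0.274, -0.962, 0.0], [-0.0, -0.0, -1.0]]
wrist_force: [-0.3, 0.3, -1.2]
finger_gap: 0.0128
finger_force: 59.0
[ 0.44085892 -0.24014564  0.19398976] 0.013294665512507528 59.030882120132446
```

View pics/c6.png

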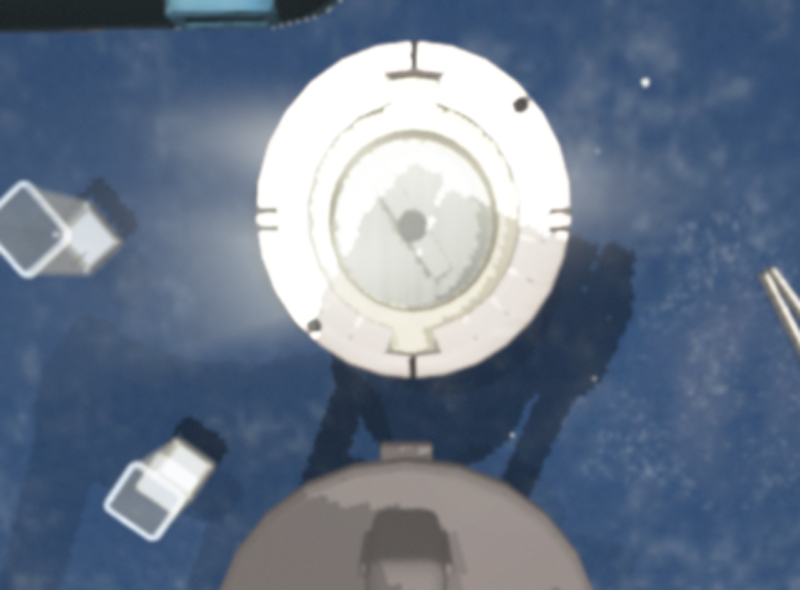

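The view shows the mill with bars at crop (415,57) and (413,366), double bars at (267,219) and (561,219), dots at (521,104) and (315,326), and the lid's front lug at (407,443). The notches line up with the tool axis.

```bash
cat >> h.py <<'E'
P4=lambda s,u,v,z:onz(s,130+(u+.5)/2.105-.5,(v+.5)/2.107-.5,z)
E
python3 - <<'E'
from h import *
s=ld('w4');st=ctrl.get_state();R=np.array(st['eef_rot']);p=np.array(st['tool_pos']);yaw=np.degrees(np.arctan2(R[1,0],R[0,0]))
n=lambda a:np.degrees(np.arctan2(a[1],a[0]))
for nm,A,B in[('bar',(415,57),(413,366)),('dbl',(267,219),(561,219)),('dot',(521,104),(315,326)),('rimx',(257,207),(571,207)),('rimy',(414,40),(414,379))]:
    A,B=P4(s,*A,.0895),P4(s,*B,.0895);print(nm,(A+B)/2,np.linalg.norm(A-B),n(A-B),'tool mm',1e3*R.T@((A+B)/2-p))
print('yaw',yaw)
zl=p[2]+.0057
for nm,u,v,z in[('lugtip',407,443,.007),('lugL',382,446,.007),('lugR',432,446,.007),('capfront',407,459,.024),('barL',383,560,.057),('barR',448,560,.057)]:
    print(nm,1e3*R.T@(P4(s,u,v,zl+z)-p))
E
```

```text
bar [ 0.53646471 -0.26985037  0.0895    ] 0.10251366024725427 -16.13327761858294 tool mm [100.10153432   2.40054115 104.4742522 ]
dbl [ 0.53686305 -0.26998348  0.0895    ] 0.10478762429210685 74.08174424009728 tool mm [100.5210972    2.41941397 104.47418475]
dot [ 0.53671535 -0.26986314  0.0895    ] 0.10381157328063072 -60.67016259759027 tool mm [100.34607722   2.3441485  104.47423146]
rimx [ 0.54069521 -0.27106344  0.0895    ] 0.1114312787757791 74.08175921506809 tool mm [104.50251116   2.4080222  104.47359717]
rimy [ 0.53654368 -0.26989413  0.0895    ] 0.112391380121991 -15.734686030412472 tool mm [100.18946959   2.42099055 104.47423352]
yaw -15.902527627994703
lugtip [ 44.01243034  -0.26776478 -12.70645694]
lugL [ 43.31953123  -5.96877542 -12.70478357]
lugR [ 43.31603004   5.43339635 -12.70792422]
capfront [ 44.24453469  -0.29700753 -29.70648415]
barL [ 34.6640411   -4.36480208 -62.70394369]
barR [ 34.66098918   6.5035778  -62.70693735]
```

```bash
python3 -m inch '[[[35,1,20,0],[70,2,50,0],[100.3,2.6,80,0],[100.3,2.6,95,0],[100.3,2.6,103,0],[100.3,2.6,106,0],[100.3,2.6,108,0],[100.3,2.6,110,0],[100.3,2.6,112,0],[100.3,2.6,112,0]]]' 0 60
```

```text
time: 9.7
tool_pos: [0.5362, -0.2714, 0.082]
eef_rot: [[0.961, -0.276, -0.0], [-0.276, -0.961, 0.0], [-0.0, -0.0, -1.0]]
wrist_force: [-0.1, -0.3, -1.7]
finger_gap: 0.0132
finger_force: 59.0
```

```bash
python3 -m inch '[[[0,0,2,0],[0,0,4,0],[0,0,6,0],[0,0,8,0],[0,0,8,0]]]' 0 60; python3 -c "
from h import *
st=ctrl.get_state();print(st['tool_pos'],st['wrist_force'],st['wrist_torque'])"
```

```text
time: 10.32
tool_pos: [0.5361, -0.2713, 0.0737]
eef_rot: [[0.961, -0.276, -0.0], [-0.276, -0.961, 0.0], [-0.001, -0.0, -1.0]]
wrist_force: [-0.2, 0.1, -1.2]
finger_gap: 0.0127
finger_force: 59.0
[ 0.53613533 -0.27129346  0.07367639] [-0.20568989  0.1330253  -1.21614912] [0.02188242 0.00992029 0.00583876]
```

```bash
python3 -m inch '[[[0,0,1,0],[0,0,2,0],[0,0,3,0],[0,0,4,0],[0,0,4,0]]]' 0 60;  python3 -m inch '[[[0,0,0.5,0],[0,0,1,0],[0,0,1,0]]]' 0 60
```

```text
time: 10.95
tool_pos: [0.5362, -0.2714, 0.0699]
eef_rot: [[0.961, -0.276, -0.0], [-0.276, -0.961, 0.0], [-0.0, -0.0, -1.0]]
wrist_force: [0.2, 0.2, -1.4]
finger_gap: 0.0129
finger_force: 59.0
time: 11.32
tool_pos: [0.5364, -0.2715, 0.0693]
eef_rot: [[0.961, -0.276, 0.0], [-0.276, -0.961, -0.0], [0.0, 0.0, -1.0]]
wrist_force: [-1.2, 0.6, 0.6]
finger_gap: 0.0129
finger_force: 59.3
```

```bash
python3 -m inch '[[[0,0,0.5,0],[0,0,1,0],[0,0,1,0]]]' 0 60; python3 -c "
from h import *
st=ctrl.get_state();print(st['tool_pos'],st['wrist_force'],st['wrist_torque'])"
```

```text
time: 11.7
tool_pos: [0.5364, -0.2715, 0.0693]
eef_rot: [[0.961, -0.276, -0.0], [-0.276, -0.961, -0.0], [-0.0, 0.0, -1.0]]
wrist_force: [-3.7, 2.2, 6.2]
finger_gap: 0.0127
finger_force: 60.3
[ 0.53640605 -0.27147602  0.06927895] [-3.66651804  2.24002033  6.19375329] [0.38387056 0.59330256 0.00674241]
```

Home is confirmed: contact is at TCP z = 0.0693, as predicted. I'll ease off the press, re-centre, and start the turn.

```bash
python3 -m inch '[[[0,-0.6,-0.5,0],[0,-1.2,-0.6,0],[0,-1.2,-0.6,0.04],[0,-1.2,-0.6,0.1],[0,-1.2,-0.6,0.16],[0,-1.2,-0.6,0.22],[0,-1.2,-0.6,0.28],[0,-1.2,-0.6,0.34],[0,-1.2,-0.6,0.4],[0,-1.2,-0.6,0.4]]]' 0 70; python3 -c "
from h import *
st=ctrl.get_state();R=st['eef_rot'];print(st['tool_pos'],st['wrist_force'],st['wrist_torque'],np.degrees(np.arctan2(R[1][0],R[0][0])))"
```

```text
time: 12.95
tool_pos: [0.5373, -0.2709, 0.0693]
eef_rot: [[0.778, -0.628, 0.002], [-0.628, -0.778, -0.001], [0.002, -0.0, -1.0]]
wrist_force: [-0.3, -1.8, 5.5]
finger_gap: 0.0129
finger_force: 68.6
[ 0.53733045 -0.27086639  0.06932844] [-0.27652633 -1.79547556  5.48199186] [-0.2246044   0.19601593 -0.01460722] -38.88297967929844
```

```bash
python3 -m inch '[[[0,0,-0.2,0.06],[0,0,-0.2,0.12],[0,0,-0.2,0.18],[0,0,-0.2,0.24],[0,0,-0.2,0.3],[0,0,-0.2,0.35],[0,0,-0.2,0.384],[0,0,-0.2,0.384],[0,0,-0.2,0.384]]]' 0 70; python3 -c "
from h import *
for i in range(3):
  st=ctrl.get_state();R=st['eef_rot'];print(st['tool_pos'],st['wrist_force'],st['wrist_torque'],np.degrees(np.arctan2(R[1][0],R[0][0])));snap('wrist','w5')
snap('side','s5')
b=cv2.imread('pics/w5.png');a=cv2.imread('pics/s5.png')[240:360,305:425]
f=lambda x,k:cv2.resize(x,k,interpolation=cv2.INTER_CUBIC)
cv2.imwrite('pics/c7.png',np.hstack([f(b[150:400,190:460],(430,398)),f(a,(370,398))]))"
```

```text
time: 14.08
tool_pos: [0.5368, -0.271, 0.0694]
eef_rot: [[0.487, -0.874, 0.001], [-0.874, -0.487, -0.001], [0.002, 0.0, -1.0]]
wrist_force: [-2.4, -2.2, 5.7]
finger_gap: 0.013
finger_force: 68.6
[ 0.53682121 -0.27102248  0.06935031] [-2.44243679 -2.21144643  5.66323013] [-0.40075394  0.38565435  0.06760448] -60.88370563853939
[ 0.53681403 -0.27103958  0.06935607] [-1.83297207 -3.72305484  5.12665704] [-0.32772599  0.36845076  0.09612132] -60.885712201894734
[ 0.53680807 -0.27104139  0.06936731] [-2.48574423 -3.12968645  4.49149678] [-0.41509266  0.35910753  0.07131588] -60.88446741367369
```

View pics/c7.png

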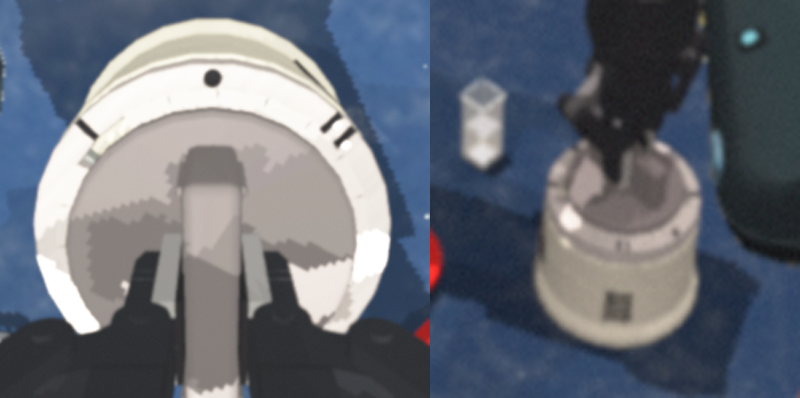

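The picture shows the lid seated in the collar and gripped. Its bar, centred at crop (212,165), points straight at the dot at (213,77), with the single bar at (88,128) and the double bars at (338,130) on either side.

```bash
python3 -c "
from plant import ctrl
print(ctrl.close_job())"
```

```text
the job is handed in; nothing more can be done
None
```

I handed the job in at about 14 s: the lid is fully home in the mill collar, turned clockwise to the dot and short of the lock, and the gripper is still holding it there.

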